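# Start up the screw feeder from its switch and push buttons

### The job

Start the screw feeder as the operator does at the beginning of a shift: push down the raised end, the one nearer the robot, of the main rocker switch on the control unit so that it is fully on, then on the push-button station press the small square reset button fully in and let it come back out, then press the round start button fully in and let it come back out. Do not press the mushroom-headed stop button, turn the dial, or press start together with another button, and do not press reset or start before the power is on. Only press things: pick nothing up, and leave the station and everything else on the bench where it stands.

Things in the scene. Friction and masses are not known exactly. Their poses are not given: they have to be found in the camera images.
- control_unit: The feeder's control unit: flat grey case fixed to the bench, 130 (x) by 180 mm (y), top panel 70 mm above the bench. Origin: centre of its underside; x points from its front (robot's side) to its back, y to its left. On top: the main rocker switch at y = +45 mm and a round dial (38 mm wide, 21 mm tall) at y = -45 mm, both at x = 0.
- main_switch (a joint): Black rocker, 34 mm along the unit's x, 21 mm wide, in a frame 46 x 31 mm with its rim 73 mm above the bench. 0 rad = off (front end up), 0.42 = on (front half down and level, 76 mm above the bench). Turns about a level axis along the unit's y, 71 mm above the bench, under its middle. About 3 N on the front end turns it; it stays where it is left.
- rocker_front (a point): Point on the top face of the rocker's front half, 13 mm along it from its middle; moves with it: 81 mm above the bench when off, 76 mm when on.
- rocker_middle (a point): Fixed point on the control unit, over the middle of the rocker, 76 mm above the bench. The front end of the rocker lies 17 mm from it towards the unit's front (-x of the unit).
- dial_mark (a point): White mark near the rim of the top of the dial on the control unit; it moves with the dial. The dial may stand at any setting and is to be left as it is.
- station: Push-button station: grey metal box, 84 (x) by 204 mm (y), lid 62 mm above the bench, 0.6 to 1.1 kg, standing loose on rubber feet. Origin: centre of its underside; x points from front to back. Three black spring-return buttons in steel collars (rims 67 mm above the bench) along y: square reset at y = -62 mm, round start at 0, mushroom stop at +62 mm (the end with the cable gland).
- reset_key (a joint): Reset button, square, 18 x 18 mm. Metres pressed: 0 = out, 0.006 = fully in. Presses straight down, 5 N when fully in (under 2 N to start), and springs back.
- reset_top (a point): Centre of the reset button's top face, 79 mm above the bench when out; moves with it.
- start_key (a joint): Start button, round, 30 mm wide. Metres pressed: 0 = out, 0.006 = fully in. Presses straight down, 5 N when fully in (under 2 N to start), and springs back.
- start_top (a point): Centre of the start button's top face, 79 mm above the bench when out; moves with it.
- stop_key (a joint): Stop button, a mushroom head 40 mm wide. Metres pressed: 0 = out, 0.006 = fully in (6 N). Not to be pressed.
- stop_top (a point): Top of the stop button's mushroom head, 91 mm above the bench; moves with it.
- bracket_a: A zinc-plated U-shaped hinge bracket, 56 x 30 x 21 mm, loose, in front of the push-button station. Origin: centre of its underside.
- bracket_b: Another such bracket, loose, in front of the control unit. Origin: centre of its underside.
- bracket_c: A third such bracket, loose, nearest the robot, midway between the two boxes. Origin: centre of its underside.
- bit_block: Wooden block with eight screwdriver bits, 40 x 70 x 37 mm, loose, behind the push-button station. Origin: centre of its underside.
- batten: Pale pine batten, 22 x 200 x 30 mm, loose, behind the control unit. Origin: centre of its underside.
- screwdriver: Inline electric screwdriver lying on the bench, 230 mm long, 37 mm thick, 42 mm high, loose. Origin: on the bench under its body; x along it towards the bit.
- screw_tub: White plastic tub of screws, 200 x 145 x 62 mm, loose, to one side. Origin: centre of its underside.
- frame_stack: Stack of five brown fibreboard frames, 224 x 166 x 75 mm, loose, to the other side. Origin: centre of its underside.
There are look-alikes about, which are no part of the job. What is shaped like the control_unit but orange is not meant.

How it is judged:
On the way, in this order (a step that is already met when the one before it is completed fails the run):
1. the main rocker switch is pushed fully on (value of joint main_switch above 0.36 rad and value of joint each of reset_key, start_key below 0.002 m), for 0.1 s.
2. the reset button is pressed fully in, with the power on and start not pressed (value of joint reset_key above 0.0045 m and value of joint main_switch above 0.36 rad and value of joint start_key below 0.002 m), for 0.05 s.
3. the start button is pressed fully in, with reset back out and the power on (value of joint start_key above 0.0045 m and value of joint main_switch above 0.36 rad and value of joint reset_key below 0.002 m), for 0.05 s.
At the end, for the whole second after the job is handed in: The main rocker is on (at least 0.36 of 0.42 rad); reset, start and stop stand out again (within 1.5 mm); the station stands level and at rest within 20 mm of where it stood (value of joint main_switch above 0.36 rad and value of joint each of reset_key, start_key, stop_key below 0.0015 m and linear speed of station below 0.01 m/s and distance of station from where it was at the start of the episode below 0.02 m and angle between station's own z axis and vertical below 0.05 rad); the robot touches nothing.
It fails at once if the stop button is pressed (more than 2 mm) or the dial is turned (its mark moves more than 3 mm) (value of joint stop_key above 0.002 m or distance of dial_mark from where it was at the start of the episode above 0.003 m).
It fails at once if reset or start is pressed (more than 2 mm) while the main switch is off (value of joint main_switch below 0.3 rad and value of joint any of reset_key, start_key above 0.002 m).
It fails at once if reset and start are pressed at the same time (value of joint each of reset_key, start_key above 0.002 m).
It fails at once if the push-button station is lifted, tipped, or shifted more than 20 mm (distance of station from where it was at the start of the episode above 0.02 m or height (world z) of station above 0.006 m or angle between station's own z axis and vertical above 0.12 rad).
It fails at once if a bystander is picked up or shifted more than 20 mm (distance of any of bracket_a, bracket_b, bracket_c, bit_block, batten, screwdriver, screw_tub, frame_stack from where it was at the start of the episode above 0.02 m).
It also fails if it takes over 46 s, if anything falls off the work surface, if the arm or the gripper's body presses on something with over 40 N, if the wrist force passes 120 N, or if a joint passes its speed limit or range.

### The arm

A 6-joint arm with a two-finger parallel gripper is mounted at the origin on the work surface. World frame = base frame: x ahead of the robot, y to its left, z up, the work surface at z = 0. Lengths are in m, angles in rad, forces in N, time in s.
With the tool pointing down it reaches from about 0.35 to 0.975 m from the base axis. Payload 7.1 kg.
Tool frame: the origin (TCP) lies midway between the tips of the shut fingers; the grasp point (between the pads) lies 19 mm behind it; z points along the fingers, y is the line along which they close (so a half turn about z gives the same grasp; the last joint's range is limited). The gripper opens to 88 mm and grips with 3 to 60 N. Pads are 20 mm wide; open, the fingers measure 115 mm over their backs; the gripper's body (75 mm by 178 mm) begins 61 mm behind the grasp point.
Start: joints at [1.113, 0.423, 1.63, -0, 1.089, -0.019], TCP at [0.266, 0.566, 0.184] pointing down, gripper open.
Joint ranges: [-3, 3], [-0.9, 2.11], [0.09, 2.58], [-1.31, 4.45], [0.11, 2.69], [-2.54, 2.54]. Speed limits (rad/s): [2.39, 2.39, 3.01, 3.14, 3.14, 3.14].

### API

Orientations are given as a unit quaternion [w, x, y, z].
In Python, from station import move_pose, movel, movej, command_gripper, wait, inverse_kinematics, read_camera, camera_info, MotionError, job_done, get_time, get_joint_pos, get_qvel, get_effort, get_tcp_pos, get_ee_rot, get_ft_force, get_ft_torque, get_grip_width, get_finger_force gives the robot as it stands. Calls block until the motion is done:
- move_pose(position, orientation): joint-space move of the TCP to a pose.
- movel(position, frame=None, v=0.15, until_force=None): straight line of the TCP; frame=None keeps the orientation; v is the mean speed in m/s. With until_force (N) it stops when the force on the tool has changed by that much, and returns True; else False.
- movej(angles): joint-space move.
- command_gripper(opening): opening from 0.0 (shut) to 1.0 (fully open); the grip force is fixed at half the most; returns when the fingers have stopped.
- wait(seconds).
- inverse_kinematics(position, orientation): joint angles nearest the present ones, or None.
- read_camera(name): name is "scene" or "top"; returns the picture (400x640x3 uint8, red, green, blue); there is no depth.
- camera_info(name): a dict with "intrinsics" (3x3 intrinsics, pixels), "dist" ([k1, k2, p1, p2, k3] as OpenCV has them; the pictures are not rectified), "T" (4x4, takes a point from camera to world coordinates). Camera axes: x right, y up, looking along -z (the intrinsics and any distortion apply to the point x, -y, -z); pixel columns grow to the right and rows downward; lengths in m; the calibration is good to about 2 mm. A picture is of the moment at which its call begins. camera_info takes no time and is no camera call.
A pose or a line that the arm cannot do raises MotionError and nothing moves.
- job_done(): hands the job in; it is judged then, once.
Readings, each from a call of its own:
- get_time(): time.
- get_joint_pos(): joint angles.
- get_qvel(): joint speeds.
- get_effort(): joint torques, N m.
- get_tcp_pos(): TCP position.
- get_ee_rot(): TCP orientation.
- get_ft_force(): force on the tool from outside, world axes, zero at the start.
- get_ft_torque(): the same for the moment, N m.
- get_grip_width(): opening from 0.0 (shut) to 1.0 (fully open).
- get_finger_force(): force on a finger pad.
Only numpy, scipy, OpenCV 4.12 (cv2) and the standard library are available. Lean on these libraries where they do the work, as an engineer would, in place of code of your own. Each camera call takes 0.05 s, during which the arm holds its last target. There are 200 camera calls.

## Working session

There is one attempt and no reset: what is moved stays moved. The work goes in short steps, each a Python script; the robot and the scene stay as the last script left them, time stands still between calls to the robot, and variables do not carry over. Pictures are saved under pics/ and viewed, at most 10 in all, crops included, and the job is handed in when it is done.

```bash
mkdir -p pics; ls; python3 - <<'E'
from station import *
import cv2
for n in("scene","top"):
    cv2.imwrite(f"pics/{n}.png",read_camera(n)[:,:,::-1]); i=camera_info(n); print(n,i["intrinsics"],i["dist"],i["T"])
print(get_time(),get_ee_rot())
E
```

```text
pics
scene [[374.9638483    0.         323.00198777]
 [  0.         374.9638483  194.88078013]
 [  0.           0.           1.        ]] [-0.04751492  0.          0.          0.          0.        ] [[-0.73174884 -0.48511571  0.47875504  1.14881723]
 [ 0.68156447 -0.52460861  0.5101526   0.59117999]
 [ 0.00367598  0.699606    0.71451937  0.9094661 ]
 [ 0.          0.          0.          1.        ]]
top [[485.89943921   0.         314.31748704]
 [  0.         485.89943921 200.05313267]
 [  0.           0.           1.        ]] [-0.08962264  0.          0.          0.          0.        ] [[-4.65392827e-03  9.89343755e-01 -1.45524144e-01  3.69645710e-01]
 [-9.99971111e-01 -5.47890038e-03 -5.26869311e-03  1.08213761e-03]
 [-6.00986091e-03  1.45495419e-01  9.89340672e-01  1.49082234e+00]
 [ 0.00000000e+00  0.00000000e+00  0.00000000e+00  1.00000000e+00]]
0.1 [-1.58496901e-04  2.17622099e-01  9.76032875e-01 -6.50987248e-04]
```

View pics/top.png

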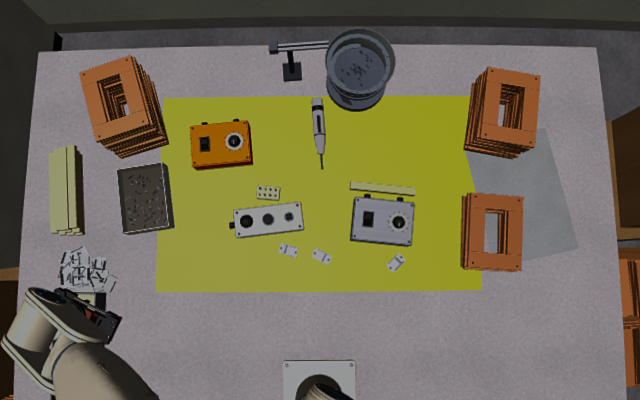

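View pics/scene.png

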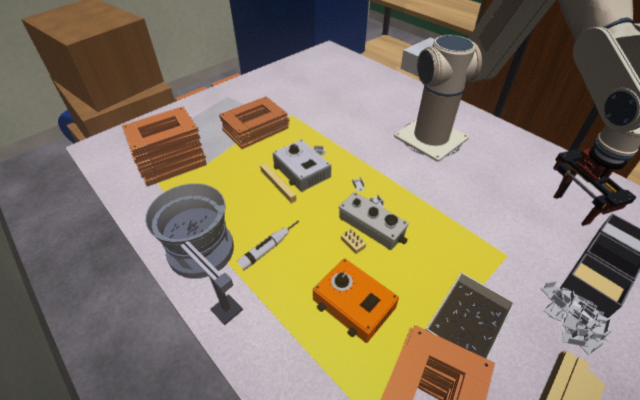

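Top view: there are two control-unit shapes, orange at (222,145) and grey at (383,220). The grey one fits the description. The station is at (267,219), with the cable gland and mushroom stop on the left at (246,221), start at (268,219) and reset at (289,216). I'll confirm this in an enlarged crop.

```bash
python3 - <<'E'
import cv2
t=cv2.imread("pics/top.png"); s=cv2.imread("pics/scene.png")
a=cv2.resize(t[180:270,225:425],None,fx=4,fy=4,interpolation=cv2.INTER_CUBIC)
b=cv2.resize(s[130:260,265:425],None,fx=4.5,fy=4.5,interpolation=cv2.INTER_CUBIC)
cv2.imwrite("pics/tc.png",a);cv2.imwrite("pics/sc.png",b)
E
```

```text
(no output)
```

View pics/tc.png

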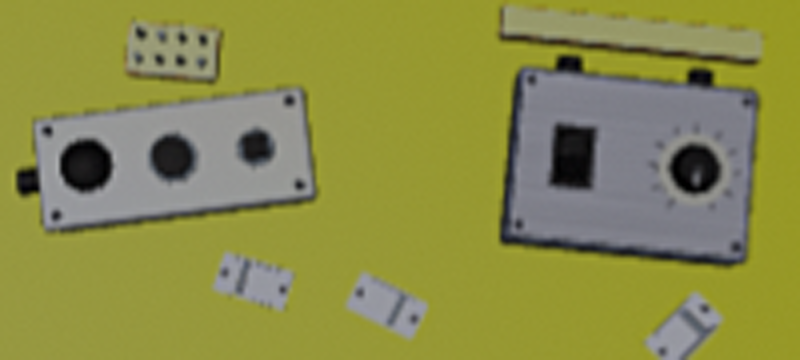

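View pics/sc.png

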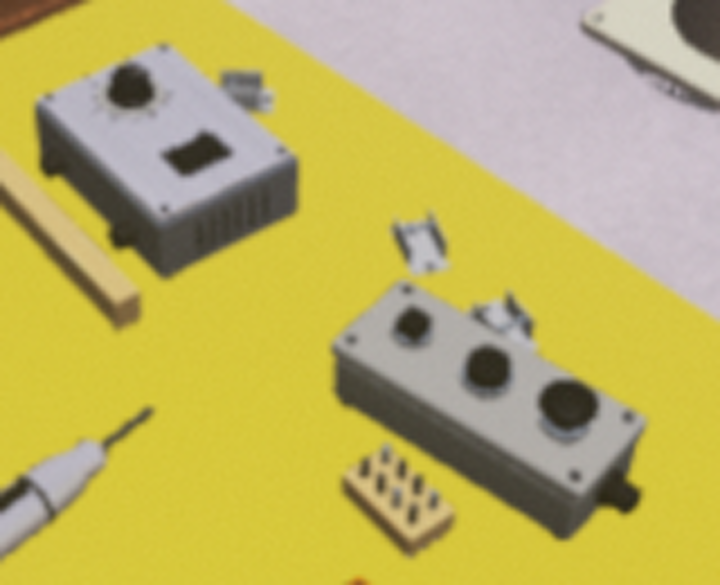

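Crop: the grey unit has its rocker at crop (573,156) and dial at (696,168). The station runs stop (86,165), start (173,157), reset (256,147), with the gland on the stop end. In the scene crop the rocker is at (198,153), reset (412,322), start (489,366) and stop (569,401).

```bash
cat >h.py <<'E'
import numpy as np,cv2
from station import *
def ray(n,p,z):
    i=camera_info(n);T=np.array(i["T"])
    u=cv2.undistortPoints(np.array([[p]],float),np.array(i["intrinsics"]),np.array(i["dist"]))[0,0]
    d=T[:3,:3]@[u[0],-u[1],-1];o=T[:3,3]
    return o+d*(z-o[2])/d[2]
top=lambda u,v,z:ray("top",(u/4+225-.375,v/4+180-.375),z)
sc=lambda u,v,z:ray("scene",(u/4.5+265-.39,v/4.5+130-.39),z)
E
python3 - <<'E'
from h import *
np.set_printoptions(precision=4,suppress=True)
A=dict(rocker=(573,156,198,153,.074),dial=(696,168,131,82,.091),reset=(256,147,412,320,.079),start=(173,157,489,364,.079),stop=(86,165,569,400,.089))
P={}
for k,(a,b,c,d,z) in A.items():
    P[k]=top(a,b,z);print(k,P[k][:2],sc(c,d,z)[:2])
print([np.linalg.norm((P[a]-P[b])[:2]) for a,b in(("rocker","dial"),("reset","start"),("start","stop"))])
for z,s in((.07,[(532,79),(748,101),(736,246),(519,224)]),(.062,[(47,131),(290,100),(300,185),(56,215)])):
    c=np.array([top(*p,z)[:2] for p in s]);e=(c[0]-c[1]+c[3]-c[2])/2;f=(c[0]-c[3]+c[1]-c[2])/2
    print("centre",c.mean(0),"yaw from y-axis",np.arctan2(-e[0],e[1]),"from x",np.arctan2(f[1],f[0]),np.linalg.norm(e),np.linalg.norm(f))
for n,c in(("bra",(254,281)),("brc",(388,305)),("brb",(685,330))):print(n,top(*c,.01))
E
```

```text
rocker [ 0.5221 -0.1482] [ 0.5236 -0.1473]
dial [ 0.511  -0.2355] [ 0.5189 -0.2304]
reset [0.5295 0.084 ] [0.535  0.0853]
start [0.5224 0.1447] [0.5267 0.1478]
stop [0.5158 0.207 ] [0.5197 0.2089]
[np.float64(0.08805674153554655), np.float64(0.061139402813512427), np.float64(0.06265367343901708)]
centre [ 0.5177 -0.1934] yaw from y-axis -0.10802747912357512 from x -0.10984406383951134 0.16022026727504982 0.10775628827005088
centre [0.5238 0.1463] yaw from y-axis 0.1205767636885433 from x 0.11995698417129314 0.18177399197637104 0.06337115164708597
bra [0.4349 0.0893 0.01  ]
brc [ 0.4162 -0.0124  0.01  ]
brb [ 0.3958 -0.2375  0.01  ]
```

Both cameras agree to within about 4 mm, the spacings match the given sizes (88 vs 90, 61 and 63 vs 62 mm), and the yaws are consistent. Moving: rocker first, with the fingers shut.

```bash
cat >>h.py <<'E'
def quat(yaw):
    a=np.pi/2+yaw/2; return [0,np.cos(a),np.sin(a),0]
def press(xy,yaw,zlow,force,hi=.13):
    move_pose([*xy,hi],quat(yaw))
    movel([*xy,.088],v=.08)
    f0=get_ft_force()
    hit=movel([*xy,zlow],v=.015,until_force=force); wait(.2)
    print("hit",hit,"tcp",get_tcp_pos(),"dF",np.array(get_ft_force())-f0,get_time())
    movel([*xy,hi],v=.1)
E
python3 - <<'E'
from h import *
command_gripper(0)
yaw=-.109
c=np.array([.5226,-.148])-.015*np.array([np.cos(yaw),np.sin(yaw)])
print(c)
move_pose([.4,.1,.25],quat(0))
press(c,yaw,.0745,10)
move_pose([.40,.03,.2],quat(0))
t=read_camera("top")[:,:,::-1];s=read_camera("scene")[:,:,::-1]
import cv2
a=cv2.resize(t[180:270,225:425],(800,360),interpolation=3);b=cv2.resize(s[130:183,265:425],(725,240),interpolation=3)
cv2.imwrite("pics/r1.png",cv2.vconcat([a,cv2.copyMakeBorder(b,0,0,0,75,0)]));print(get_time())
E
```

```text
[ 0.50768902 -0.14636824]
hit False tcp [ 0.50774884 -0.14640683  0.07458452] dF [ 0.3340512   0.51415894 -0.08949314] 6.2833
7.9667
```

View pics/r1.png

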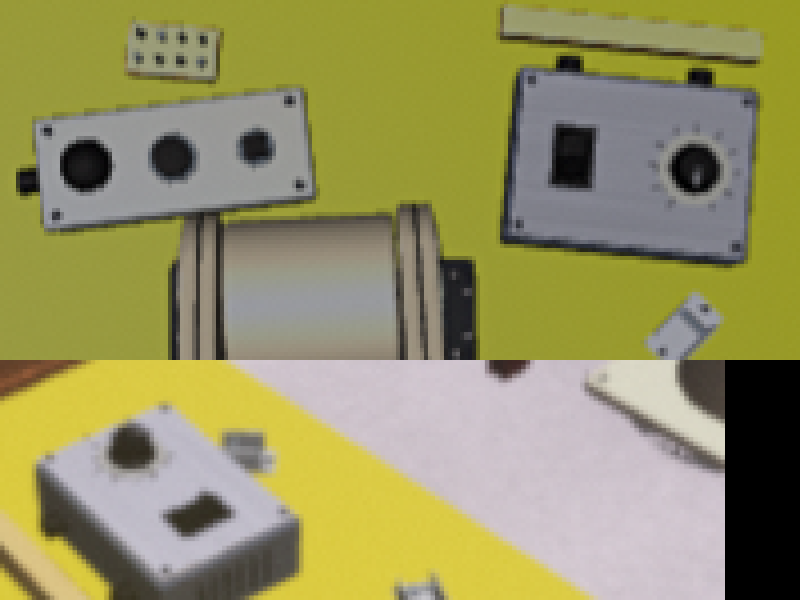

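The rocker at crop (573,156) looks somewhat different, but no force was left at z = 74.6 mm. I'll compare before and after up close.

```bash
python3 - <<'E'
from h import *
t=read_camera("top")[:,:,::-1];s=read_camera("scene")[:,:,::-1]
T=cv2.imread("pics/top.png");S=cv2.imread("pics/scene.png")
f=lambda i,x,y,w,h:cv2.convertScaleAbs(cv2.resize(i[y:y+h,x:x+w],(400,280),interpolation=0),alpha=1.8)
cv2.imwrite("pics/cmp.png",cv2.vconcat([cv2.hconcat([f(T,355,205,30,21),f(t,355,205,30,21)]),cv2.hconcat([f(S,295,152,30,21),f(s,295,152,30,21)])]))
E
```

```text
(no output)
```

View pics/cmp.png

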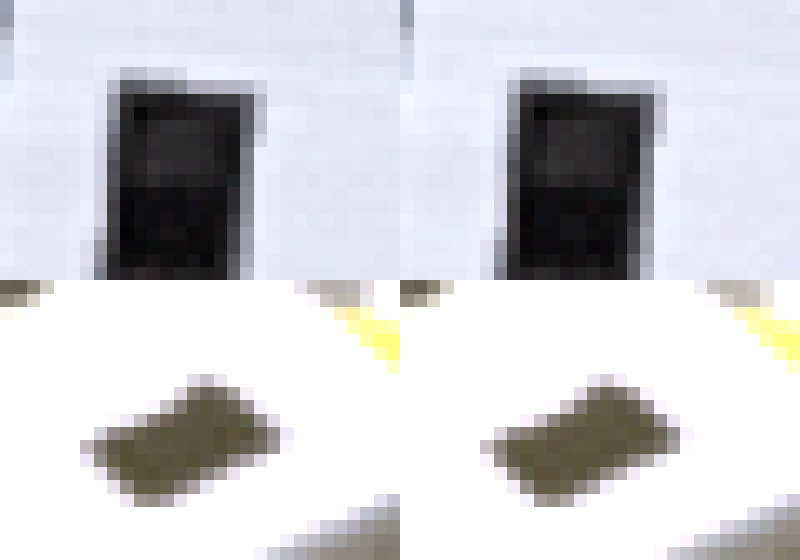

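```bash
python3 - <<'E'
from h import *
print("grip",get_grip_width(),get_finger_force(),get_ft_force())
t=read_camera("top")[:,:,::-1];T=cv2.imread("pics/top.png")
print(T[208:230,369,1],T[208:230,367,1]);print(t[208:230,369,1],t[208:230,367,1])
yaw=-.109
c=np.array([.5226,-.148])-.015*np.array([np.cos(yaw),np.sin(yaw)])
move_pose([*c,.13],quat(yaw)); movel([*c,.0785],v=.08)
print(get_tcp_pos(),get_ee_rot(),get_ft_force(),get_time())
s=read_camera("scene")[:,:,::-1];t=read_camera("top")[:,:,::-1]
a=cv2.resize(s[120:190,270:360],(720,560),interpolation=cv2.INTER_CUBIC)
cv2.imwrite("pics/close.png",cv2.convertScaleAbs(a,alpha=1.5))
E
```

```text
grip 0.004291835103408656 0.0 [ 0.61809454  0.86267568 -0.11072932]
[127 132 133  96  24  16  25  23  23  24  19  12   9  10   6   6  11  17
  33  93 130 131] [129 132 116  67  15  13  25  24  24  25  19   9   8   9  10   7   9  14
  43  99 131 132]
[128 133 134  98  24  15  23  23  22  23  19  11   8   6   9   4  11  18
  33  95 132 134] [130 133 119  68  16  13  25  24  24  25  19   9   8   8  11   7   9  15
  44 100 131 133]
[ 0.50795409 -0.1463702   0.07869804] [ 1.69548900e-04  5.44075311e-02  9.98518798e-01 -5.01663410e-05] [-0.18694271  0.61945067  0.28884986] 9.7833
```

View pics/close.png

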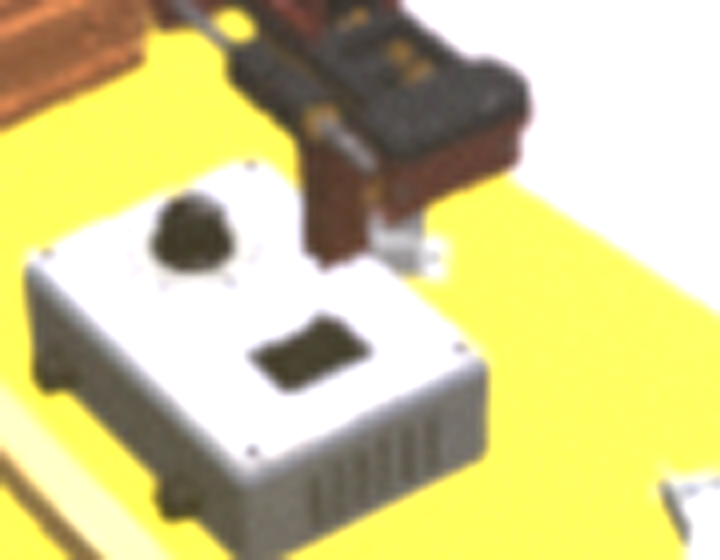

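The shut fingertip shows at crop (330,265), i.e. scene pixel about (311,153), while the rocker is at about (309,174). So the tip is not over the rocker, and I need to quantify the offset.

```bash
python3 - <<'E'
from h import *
P=lambda u,v,z:ray("scene",(u/8+270-.44,v/8+120-.44),z)
for u,v in((308,245),(325,265),(362,250),(337,250)):print(u,v,P(u,v,.0785))
print("rocker now",P(310,353,.076), "proj of tcp:")
i=camera_info("scene");T=np.array(i["T"]);
def proj(n,p):
    i=camera_info(n);T=np.array(i["T"]);q=T[:3,:3].T@(np.array(p)-T[:3,3]);q=q*[1,-1,-1]
    return cv2.projectPoints(q.reshape(1,3),np.zeros(3),np.zeros(3),np.array(i["intrinsics"]),np.array(i["dist"]))[0].ravel()
t=proj("scene",get_tcp_pos());print(t,(t-[270,120]+.44)*8)
print(get_joint_pos(),get_qvel(), get_tcp_pos())
E
```

```text
308 245 [ 0.48078619 -0.19858506  0.0785    ]
325 265 [ 0.48448634 -0.18316802  0.0785    ]
362 250 [ 0.46569855 -0.17990956  0.0785    ]
337 250 [ 0.47374837 -0.18734599  0.0785    ]
rocker now [ 0.52610237 -0.14591304  0.076     ] proj of tcp:
[312.12574618 160.57896495] [340.52596948 328.15171963]
[-3.03233435e-01  4.34818924e-01  1.91361862e+00  1.44339056e-05
  7.92096033e-01 -1.76499036e+00] [-1.48185663e-03 -1.54939100e-03  9.48254046e-04 -5.29432577e-05
 -5.69023036e-04 -1.68941225e-03] [ 0.50815629 -0.14652065  0.07902735]
```

The seen tip fits (0.508,-0.147) at z ≈ 0.12, about 43 mm above the reported TCP. Either the picture lags or the tips really are higher. I'll retake now that the arm has been still.

```bash
python3 - <<'E'
from h import *
wait(.3); print(get_tcp_pos(),get_grip_width())
s=read_camera("scene")[:,:,::-1];t=read_camera("top")[:,:,::-1]
a=cv2.resize(s[120:190,270:360],(720,560),interpolation=cv2.INTER_CUBIC)
cv2.imwrite("pics/close2.png",a)
E
```

```text
[ 0.50781074 -0.14643598  0.07872738] 0.006697436731236947
```

View pics/close2.png

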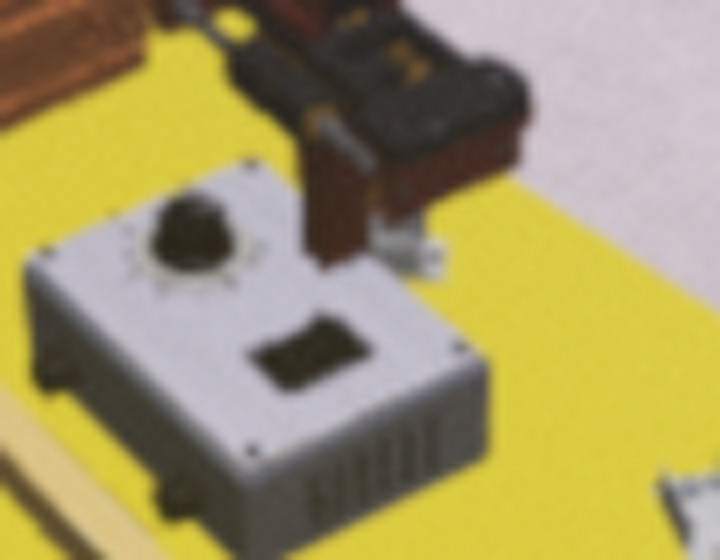

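Same again, so it isn't lag. The first scene picture, with open tips near (563,197) and (590,222) px, can separate a height offset from a sideways one.

```bash
python3 - <<'E'
from h import *
for p in((563,197),(590,222),(576.5,209.5)):
    print(p,[ray("scene",p,z)[:2].round(3) for z in(.184,.2,.227)])
t=read_camera("top")[:,:,::-1];T=cv2.imread("pics/top.png")
S=cv2.imread("pics/scene.png")
a=cv2.resize(S[140:230,540:640],(500,450),interpolation=2)
b=cv2.resize(t[190:290,335:425],(300,333),interpolation=2);b=cv2.copyMakeBorder(b,0,117,0,0,0)
cv2.imwrite("pics/two.png",cv2.convertScaleAbs(cv2.hconcat([a,b]),alpha=1.3))
E
```

```text
(563, 197) [array([0.182, 0.529]), array([0.204, 0.53 ]), array([0.24 , 0.532])]
(590, 222) [array([0.22 , 0.617]), array([0.241, 0.616]), array([0.275, 0.615])]
(576.5, 209.5) [array([0.202, 0.574]), array([0.223, 0.574]), array([0.258, 0.575])]
```

View pics/two.png

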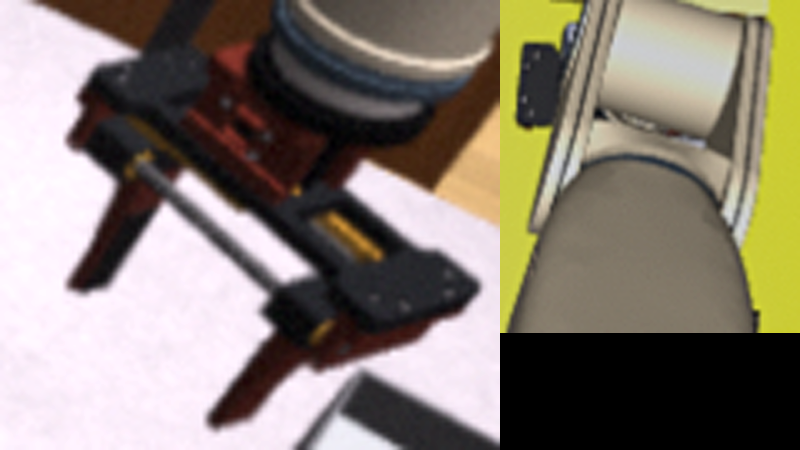

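At the start, the tips' midpoint also fits the reported x, y only at z ≈ 0.23. So the real tips sit about 43–46 mm above the reported TCP, and x, y are right to within about 1 cm. I'll refine x, y and find contact by feel on the rocker's front.

```bash
python3 - <<'E'
from h import *
P=lambda u,v,z:ray("scene",(u/8+270-.44,v/8+120-.44),z)
for z in(.118,.122,.126):print(z,P(335,248,z)[:2],ray("scene",(571,211.5),z+.105)[:2])
x,y,_=get_tcp_pos()
f0=np.array(get_ft_force())
z=.0785;hit=False
movel([x,y,.05],v=.05,until_force=4)
while True:
    p=get_tcp_pos()[2];f=np.array(get_ft_force())-f0
    print(round(p,4),f.round(2))
    if f[2]>4 or p<.031:break
    movel([x,y,p-.002],v=.03,until_force=8)
E
```

```text
0.118 [ 0.50557022 -0.15189352] [0.27054349 0.5676015 ]
0.122 [ 0.50882113 -0.14813809] [0.27566114 0.56773889]
0.126 [ 0.51207205 -0.14438266] [0.28077879 0.56787628]
0.0499 [-0.05 -0.74 -0.18]
0.048 [-0.04  0.42 -0.89]
0.0459 [ 0.69 -1.58 -0.07]
0.0439 [ 0.25 -1.34 -0.2 ]
0.0417 [-1.22 -0.87  1.74]
0.0396 [-0.25 -0.82 -0.51]
0.0374 [ 0.28 -0.41 -0.23]
0.037 [-6.11  1.87 20.52]
```

First touch was at TCP 0.0417 and a hard stop at 0.037 (20 N), matching 81→76 mm with a tool offset of 39 mm. Next I'll retreat and check the rocker's pixels against the earlier profile (back half 24, front half 8).

```bash
python3 - <<'E'
from h import *
x,y,_=get_tcp_pos()
movel([x,y,.10],v=.1); move_pose([.44,.03,.15],quat(.12))
t=read_camera("top")[:,:,::-1]
print(t[208:230,369,1],t[208:230,367,1],get_time(),get_ft_force())
E
```

```text
[128 134 136  99  26  10   7  12  10  11  10  17  25  23  22  25  15  13
  33  94 132 136] [130 133 119  69  17   4  10  10  12  11  10  19  24  24  25  26  22  13
  43  99 133 133] 14.4417 [-0.35178117 -0.38719554 -0.60103012]
```

The shading has swapped (front half now 24, back half 10), so the rocker is on. Next: reset, then start.

```bash
python3 - <<'E'
from h import *
def go(n,xy):
    move_pose([*xy,.085],quat(.12)); movel([*xy,.046],v=.06); wait(.1)
    f0=np.array(get_ft_force())
    h=movel([*xy,.031],v=.012,until_force=9); wait(.2)
    print(n,h,get_tcp_pos().round(4) if hasattr(get_tcp_pos(),'round') else get_tcp_pos(),(np.array(get_ft_force())-f0).round(1),get_time())
    movel([*xy,.085],v=.1)
go("reset",(.532,.085)); wait(.2)
E
```

```text
reset True [0.5321 0.085  0.0343] [-1.4 -0.2  6.8] 17.05
```

The 9 N trip and 6.8 N held both exceed the 5 N full-in force, and z = 34.3 mm agrees, so reset bottomed. Now start.

```bash
python3 - <<'E'
from h import *
xy=(.525,.1465)
move_pose([*xy,.085],quat(.12)); movel([*xy,.046],v=.06); wait(.1)
f0=np.array(get_ft_force())
h=movel([*xy,.031],v=.012,until_force=12); wait(.2)
print(h,np.round(get_tcp_pos(),4),(np.array(get_ft_force())-f0).round(1),get_time())
movel([*xy,.11],v=.1); move_pose([.42,.03,.17],quat(0)); wait(.3)
t=read_camera("top")[:,:,::-1];T=cv2.imread("pics/top.png")
d=cv2.absdiff(t,T).max(2)[183:240,228:305]; print("station diff",d.max(),(d>30).sum(),t[210:228,369,1])
s=read_camera("scene")[:,:,::-1];cv2.imwrite("pics/end.png",cv2.resize(s[130:260,265:425],(720,585),interpolation=2))
print(get_time())
E
```

```text
True [0.5251 0.1465 0.0343] [-2.4 -1.2  8.1] 20.3167
station diff 126 474 [136  98  27  10   8  11  10  11  10  18  24  22  21  24  16  11  33  95]
22.3333
```

View pics/end.png

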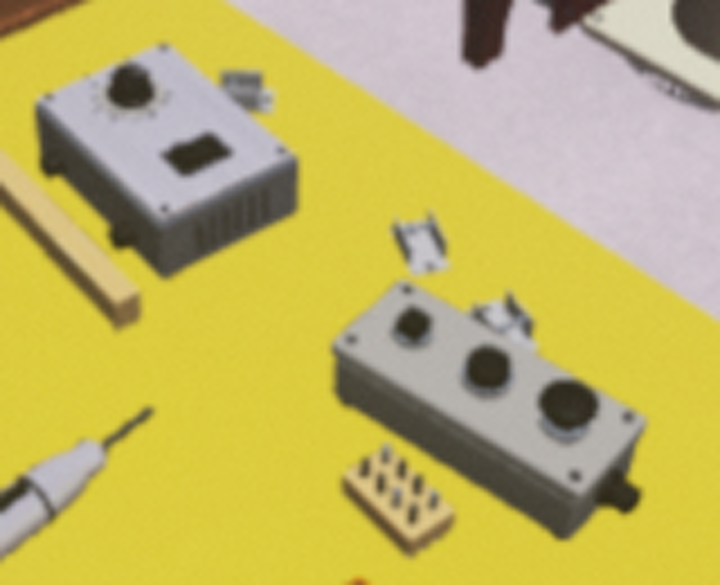

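The scene crop shows the station, brackets, block and dial where they were. All three buttons stand out (reset (412,322), start (489,366), stop (569,401)) and the arm is clear. Both buttons stopped hard at the same height.

```bash
python3 -c "
from station import *
print(job_done())"
```

```text
the job is handed in; nothing more can be done
None
```

The job is handed in at about 22 s with no verdict shown: the main switch is on, then reset and start were each pressed until they stopped hard and came back out, and the station, dial and stop button look untouched in the last picture (the first try at the switch touched nothing, because the real fingertips sit about 39 mm above the reported tool point).

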